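# Set the polariser ring to the yellow mark and start the exposure

## Robot

A 6-joint arm with a two-finger parallel gripper is mounted at the origin on a cart in front of the work surface, level with it; the furniture and walls round the work are solid. World frame = base frame: x ahead of the robot, y to its left, z up, the work surface at z = 0. Lengths are in mm, angles in rad, forces in N, time in s.
With the tool pointing down it reaches from about 375 to 825 mm from the base axis. Payload 5.5 kg.
Tool frame: the origin (TCP) lies on the centre line of the jaws, within the pads' length; the fingertips stand 17 mm ahead of it and the grasp point (between the pads) lies 2 mm behind it (ctrl.tips_ahead is the distance from the TCP to the fingertips, in mm); z points along the fingers, y is the direction in which the jaws open and shut (so a half turn about z gives the same grasp; the last joint's range is limited). The gripper opens to 85 mm and grips with 20 to 120 N. Pads are 22 mm wide; open, the fingers measure 114 mm over their backs; the gripper's body (76 mm by 85 mm) begins 54 mm behind the grasp point. The pads swing forward as they close: fully open they stand 13 mm farther back than shut.
Start: joints at [-1.232, 0.314, -0.047, 1.21, 0, 1.571], TCP at [199.41, -565.889, 248.299] pointing down, gripper open.
Joint ranges: [-2.67, 2.67], [-0.69, 1.73], [-1.03, 1.25], [-2.08, 2.16], [-1.42, 1.45], [-3.14, 3.14]. Speed limits (rad/s): [2.39, 2.39, 3.01, 3.14, 3.14, 3.14].

## Interface

Orientations are given as a rotation vector (axis times angle).
In Python, from plant import ctrl, capture, camera_info gives the robot as it stands.
- The arm moves only by the tool drive_tool, never from a script. Its argument "series" is a list of rows, each a list of 2 entries, a list of its own where there are three numbers: the shift along the tool's x, y, z in m, then the turn, a rotation vector about the tool's x, y, z in degrees. In form: [[[x, y, z], [rx, ry, rz]], ...]. A call has 1 to 5 rows; each row shifts and turns the commanded pose from where the row before left it, along the tool's axes as they then stand; what a row does not reach is not made up. A row lasts 1/8 s, in which the tool goes at most 62.5 mm and 10.7 degrees, less where a joint would pass 70% of its speed; a pose out of reach is approached as far as the arm can. A call with a gripper value outside its range is refused whole. "jaw" is the finger opening in m, from 0 to 0.0854, set as the call begins (left out, the last holds). The fingers move at their own pace and stop on an object; the grip force is fixed at half the most. Time passes only in rows, so rows that do not move let the fingers close. It gives the time, the measured TCP pose, the force and the opening at its end, in the units of the state.
- ctrl.get_state(): the state, without advancing time (a new reading comes with each control period).
- capture(name): name is "scene" or "top"; returns the picture (420x560x3 uint8, red, green, blue); there is no depth.
- camera_info(name): a dict with "vfov" (degrees; the focal length in pixels is half the picture's height over the tangent of half this angle, whatever the lens; pixels are square), "cx", "cy" (the principal point, pixels), "eye" and "attitude" of the camera in the world. Camera axes: x right, y down, z forward; pixel columns grow to the right and rows downward; lengths in mm; the calibration is good to about 2 mm. A picture is of the moment at which its call begins. camera_info takes no time and is no camera call.
- ctrl.job_done(): hands the job in, once; it reports no verdict.
The state is a dict: "t": time; "q": joint angles; "joint_velocities": joint speeds; "joint_efforts": joint torques, N m; "ee_pos": TCP position; "ee_rot": TCP orientation; "ft_force": force on the tool from outside, world axes, zero at the start; "ft_torque": the same for the moment, N m; "width": finger opening in mm.
Only numpy, scipy, OpenCV 4.12 (cv2) and the standard library are available. Lean on these libraries where they do the work, as an engineer would, in place of code of your own. Each camera call takes 0.05 s, during which the arm holds its last target. There are 200 camera calls.

## Task

On the white polarised-light stage, push the ring's lever gently round by its upright black post until the white pointer stands over the yellow dot on the dial, and leave it there. Then press the green button right down to start the exposure and let it come up again. Use closed fingertips or the outside of the fingers: pinch and lift nothing, and do not disturb the dish lying on the stage or the bottle, timer and beaker round it.

Things in the scene. Friction and masses are not known exactly. Their poses are not given: they have to be found in the camera images.
- stage: Polarised-light stage, fixed: white housing, top 45 mm above the bench. Origin on the bench under the dial centre; reaches 115 mm along its +x, -x and +y, 170 mm along -y. Its -x side faces the robot, turned by up to 0.3 rad; z is up.
- dial_centre (a point): Centre of the stage's dark dial (radius 108 mm), on the ring's vertical axis, 48 mm above the bench. The black ring has radius 66 mm, top 58 mm above the bench. Inside it is a fixed white round table, top 62 mm above the bench, on which the petri dish lies.
- post (a point): On the axis of the lever's upright black post, 80 mm above the bench, 84 mm from the ring's axis. Diameter 12 mm, from 58 to 100 mm above the bench, on a 12 mm wide radial aluminium arm (top at 58 mm). Moves on a level circle about the dial centre, needs about 1.5 to 2 N sideways, does not spring back and stays where it is left.
- pointer_tip (a point): Tip of the white pointer at the outer end of the lever's arm, 100 mm from the ring's axis, on the same radius as the post, 53 mm above the bench. It sweeps over the coloured dots.
- ring (a joint): Angle of the ring and lever, rad, counter-clockwise seen from above; at 0 the lever points along stage -x (towards the robot), positive swings it towards stage -y. Stops at -1.25 and 1.25; it starts between -0.2 and 0.2.
- yellow_dot: The yellow dot, a fixed disc of diameter 12 mm, 3 mm high on the dial, its centre 100 mm from the ring's axis; origin at the centre of its underside. Four such dots (yellow, blue, green, red) stand at -0.95, -0.5, 0.5 and 0.95 rad of the ring's angle, in any order; only yellow is the setting wanted.
- start_top (a point): Centre of the top of the round green push button, diameter 28 mm, on the housing at the stage's -y side (141 mm from the dial centre along stage -y, 30 mm along stage -x), its top 63 mm above the bench when up. It is pressed straight down, 6 mm to its stop, needs 5 N there and springs back.
- start (a joint): Travel of the green button, m: 0 up, 0.006 fully down.
- dish: Closed petri dish, diameter 90 mm, 15 mm high, lying loose on the stage's round table, its top 77 mm above the bench; origin at the centre of its underside. Leave alone.
- bottle: Glass bottle with an orange screw cap, diameter 56 mm, 113 mm high, standing to the left of the stage; origin at the centre of its underside. Leave alone.
- timer: Small white bench timer, 62 x 62 x 18 mm, lying to the left of the stage, on the robot's side of the bottle; origin at the centre of its underside. Leave alone.
- beaker: Small clear beaker, diameter 49 mm, 60 mm high, standing to the right of the stage; origin at the centre of its underside. Leave alone.

How it is judged:
By the outcome, as a careful person would: the job done as asked, in the order asked, and still so for the second after the job is handed in, with the robot touching nothing.
It also fails if it takes over 48 s, if anything falls off the work surface, if the arm or the gripper's body presses on something with over 40 N, if the wrist force passes 120 N, or if a joint passes its speed limit or range.

## Working session

There is one attempt and no reset: what is moved stays moved. The work goes in short steps, Python scripts to look and compute and a tool call to move; the robot and the scene stay as the last step left them, time stands still between calls to the robot, and variables do not carry over. Pictures are saved under pics/ and viewed, about 8 in all and at most 12, crops included, and the job is handed in when it is done.

Besides the shell and the picture viewer there is one more tool, called as name(argument=value, ...), one argument or row to a line, values as JSON. drive_tool: Moves the arm, as the interface text tells. Its arguments: {"type":"object","properties":{"series":{"type":"array"},"jaw":{"type":"number"}},"required":["series"]}

```bash
mkdir -p pics; ls
python3 - <<'E'
from plant import ctrl,capture,camera_info
import cv2
for n in("scene","top"):
    cv2.imwrite(f"pics/{n}0.png",capture(n)[:,:,::-1]); print(camera_info(n))
s=ctrl.get_state();print(s)
E
```

```text
pics
{'vfov': 46.10977416789042, 'cx': 283.1384989663841, 'cy': 203.26955134249164, 'eye': array([  44.63654514,  845.27884895, 1038.97936017]), 'attitude': array([-0.70477381,  2.65504813, -1.11408016])}
{'vfov': 56.4725554534016, 'cx': 282.64069563505615, 'cy': 207.95594762805777, 'eye': array([391.51900757, -35.96498118, 953.16006845]), 'attitude': array([-2.0916829 ,  2.15071588, -0.15022709])}
{'t': 0.1, 'q': array([-1.23202745e+00,  3.14141758e-01, -4.79705242e-02,  1.21017572e+00,
       -3.39757324e-05,  1.57080432e+00]), 'joint_velocities': array([-4.99078995e-05, -2.01661196e-03,  1.63558261e-03, -4.17812440e-04,
        1.17063214e-03,  1.85440270e-04]), 'joint_efforts': array([-2.70484179e-04, -5.40767848e+01,  3.40539765e+01,  1.11700498e-02,
        7.33728461e-05, -5.51042092e-06]), 'ee_pos': array([ 199.22650941, -565.4505807 ,  247.53262233]), 'ee_rot': array([-3.09519089e+00, -5.29336735e-01,  4.47397178e-04]), 'ft_force': array([ 0.42708125, -0.28225255, -0.63047623]), 'ft_torque': array([ 0.02909093,  0.0398001 , -0.03438383]), 'width': 85.49647170970829}
```

View pics/top0.png

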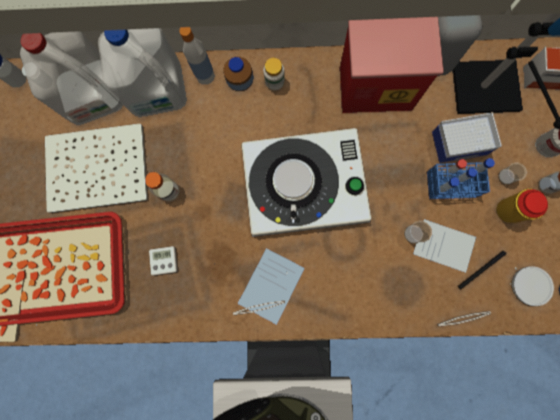

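View pics/scene0.png

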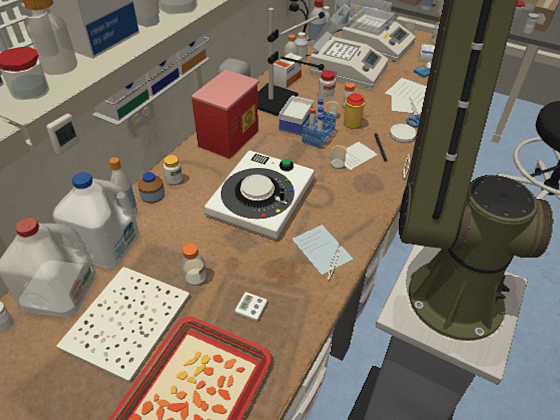

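The top view shows the stage at about (306,182), the dial at (293,181), the post near (294,208), yellow dot (278,220), red (264,209), blue (318,214), green dot (332,201) and the green button (355,185). The scene view agrees.

```bash
cat > h.py <<'E'
from plant import ctrl,capture,camera_info
import cv2,numpy as np
from scipy.spatial.transform import Rotation as R
def ray(n,px,z):
    c=camera_info(n);f=210/np.tan(np.radians(c['vfov']/2))
    d=R.from_rotvec(c['attitude']).apply([(px[0]-c['cx'])/f,(px[1]-c['cy'])/f,1.])
    e=c['eye'];return e+d*(z-e[2])/d[2]
def proj(n,P):
    c=camera_info(n);f=210/np.tan(np.radians(c['vfov']/2))
    p=R.from_rotvec(c['attitude']).inv().apply(np.array(P)-c['eye'])
    return p[...,:2]/p[...,2:]*f+[c['cx'],c['cy']]
def blobs(im,lo,hi,box,mina=4):
    x0,y0,x1,y1=box;h=cv2.cvtColor(im[y0:y1,x0:x1],cv2.COLOR_RGB2HSV)
    n,_,st,ce=cv2.connectedComponentsWithStats(cv2.inRange(h,np.array(lo),np.array(hi)))
    return [(st[i,4],ce[i]+[x0,y0]) for i in range(1,n) if st[i,4]>=mina]
E
python3 - <<'E'
from h import *
boxes={'top':(240,125,375,240),'scene':(200,145,320,240)}
hs={'yellow':((22,120,120),(35,255,255)),'blue':((105,120,60),(130,255,255)),'green':((45,90,40),(90,255,255)),'red':((0,150,110),(6,255,255))}
for n,b in boxes.items():
    im=capture(n)
    for c,(lo,hi) in hs.items():
        for a,p in blobs(im,lo,hi,b,3): print(n,c,a,p.round(1),ray(n,p,63 if c=='green' and a>60 else 51).round(1))
    x0,y0,x1,y1=b
    cv2.imwrite(f'pics/{n}1.png',cv2.resize(im[y0:y1,x0:x1,::-1],None,fx=5,fy=5,interpolation=cv2.INTER_CUBIC))
E
```

```text
top yellow 23 [277.5 219.4] [518.3  -1.1  51. ]
top blue 23 [318.3 214.3] [527.4 -96.3  51. ]
top green 135 [355.2 184.1] [ 593.9 -183.7   63. ]
top green 24 [330.8 200.2] [ 559.9 -126.9   51. ]
top red 19 [262.2 208.8] [544.3  34.3  51. ]
scene yellow 14 [277.8 210.4] [514.3  -1.   51. ]
scene blue 9 [317.1 145.6] [ 549.9 -319.8   51. ]
scene blue 10 [291.1 189.2] [523.6 -96.1  51. ]
scene green 62 [285.9 162.6] [ 588.7 -181.2   63. ]
scene green 9 [286.3 179.9] [ 555.4 -124.6   51. ]
scene red 4 [206.5 149.5] [ 844.1 -121.7   51. ]
scene red 6 [213.5 152.2] [ 817.3 -122.    51. ]
scene red 4 [224.5 156.5] [ 775.4 -121.8   51. ]
scene red 11 [263. 215.] [540.7  35.4  51. ]
```

View pics/top1.png

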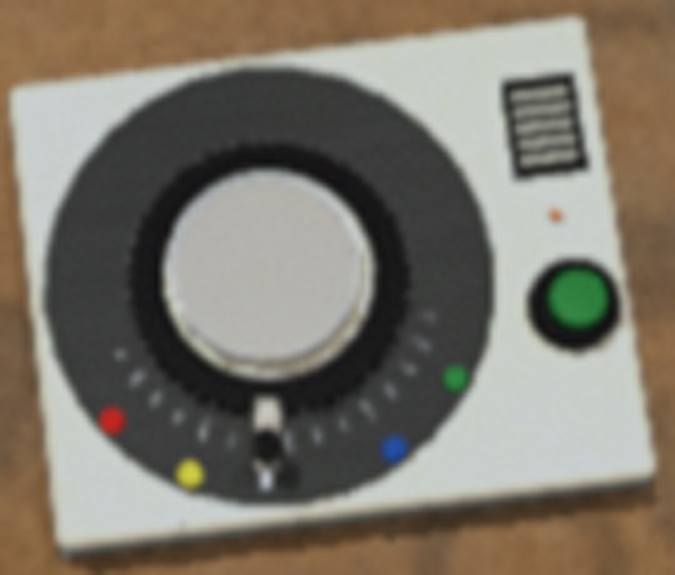

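```bash
cat >> h.py <<'E'
A=np.array([-.5,.5,.95,-.95])
M=np.c_[-np.cos(A),-np.sin(A)]*100
def fit(D):
    m,d=M.mean(0),D.mean(0);H=(M-m).T@(D-d)
    y=np.arctan2(H[0,1]-H[1,0],H[0,0]+H[1,1]);Q=np.array([[np.cos(y),-np.sin(y)],[np.sin(y),np.cos(y)]])
    c=d-Q@m; return c,y,Q,np.linalg.norm(D-(c+M@Q.T),axis=1)
E
python3 - <<'E'
from h import *
T=np.array([[518.3,-1.1],[527.4,-96.3],[559.9,-126.9],[544.3,34.3]])
S=np.array([[514.3,-1],[523.6,-96.1],[555.4,-124.6],[540.7,35.4]])
for D in (T,S,(T+S)/2):
    c,y,Q,r=fit(D);print(c.round(1),round(y,4),r.round(1),'button',(c+Q@[-30,-141]).round(1))
    for a in(-.5,0):print(a,'post',(c+84*Q@[-np.cos(a),-np.sin(a)]).round(1))
# current tip and post top
im=capture('top')
for a,p in blobs(im,(0,0,130),(180,60,255),(286,200,300,225)):print(a,p)
for p in [(293.3,213.8),(293,221.8),(293,219)]: print(ray('top',p,100).round(1),ray('top',p,54).round(1))
E
```

```text
[610.1 -40.5] 0.0955 [0.2 0.3 0.2 0.6] button [ 593.7 -183.8]
-0.5 post [532.9  -7.5]
0 post [526.5 -48.6]
[606.1 -39.6] 0.0951 [0.8 0.5 1.6 0.4] button [ 589.7 -182.9]
-0.5 post [528.9  -6.6]
0 post [522.5 -47.6]
[608.1 -40.1] 0.0953 [0.3 0.2 0.9 0.5] button [ 591.7 -183.3]
-0.5 post [530.9  -7. ]
0 post [524.5 -48.1]
26 [293.07692308 207.5       ]
7 [292.57142857 220.28571429]
[522.8 -38.1 100. ] [529.9 -38.2  54. ]
[505.1 -36.9 100. ] [511.2 -37.   54. ]
[511.3 -37.1 100. ] [517.7 -37.2  54. ]
```

drive_tool(
  series=[
    [[0, 0, 0], [0, 0, -10.2]],
    [[0, 0, 0], [0, 0, -10.2]],
    [[0, 0, 0], [0, 0, -10.2]],
    [[0, 0, 0], [0, 0, -10.2]],
    [[0, 0, 0], [0, 0, -10.0]],
  ],
  jaw=0,
)

```text
t: 0.88
ee_pos: [199.4, -565.8, 248.1]
ee_rot: [-2.565, -1.814, -0.0]
ft_force: [-0.5, 0.0, -0.2]
width: -0.0
```

```bash
cat > s.py <<'E'
from h import *
import sys
np.set_printoptions(suppress=True)
s=ctrl.get_state();Q=R.from_rotvec(s['ee_rot'])
print(s['t'],s['q'].round(2),s['ee_pos'].round(1),s['ft_force'].round(2),s['width'].round(1));print(Q.as_matrix().round(3))
if len(sys.argv)>3: print('tool shift mm',Q.inv().apply(np.array(sys.argv[1:4],float)-s['ee_pos']).round(1))
E
python3 s.py 513 -68 200
```

```text
Traceback (most recent call last):
  File "s.py", line 5, in <module>
    print(s['t'],s['q'].round(2),s['ee_pos'].round(1),s['ft_force'].round(2),s['width'].round(1));print(Q.as_matrix().round(3))
                                                                             ^^^^^^^^^^^^^^^^
AttributeError: 'float' object has no attribute 'round'
```

```bash
sed -i "s/s\['width'\].round(1)/round(s['width'],1)/" s.py
python3 s.py 513 -68 200
```

```text
0.875 [-1.23  0.31 -0.05  1.21 -0.    0.68] [ 199.4 -565.8  248.1] [-0.52  0.04 -0.15] -0.0
[[ 0.333  0.943 -0.   ]
 [ 0.943 -0.333  0.   ]
 [ 0.    -0.    -1.   ]]
tool shift mm [573.8 129.9  48.2]
```

drive_tool(
  series=[
    [[0.038, 0.0087, 0.003], [0, 0, 0]],
    [[0.038, 0.0087, 0.003], [0, 0, 0]],
    [[0.038, 0.0087, 0.003], [0, 0, 0]],
    [[0.038, 0.0087, 0.003], [0, 0, 0]],
    [[0.038, 0.0087, 0.003], [0, 0, 0]],
  ],
)

```text
t: 1.5
ee_pos: [305.2, -400.7, 233.2]
ee_rot: [2.57, 1.806, 0.0]
ft_force: [0.3, -0.1, 0.5]
width: 0.2
```

drive_tool(
  series=[
    [[0.038, 0.0087, 0.003], [0, 0, 0]],
    [[0.038, 0.0087, 0.003], [0, 0, 0]],
    [[0.038, 0.0087, 0.003], [0, 0, 0]],
    [[0.038, 0.0087, 0.003], [0, 0, 0]],
    [[0.038, 0.0087, 0.003], [0, 0, 0]],
  ],
)

```text
t: 2.12
ee_pos: [410.5, -236.7, 218.3]
ee_rot: [2.57, 1.806, 0.0]
ft_force: [0.3, 0.2, 0.9]
width: -0.0
```

drive_tool(
  series=[
    [[0.038, 0.0087, 0.003], [0, 0, 0]],
    [[0.038, 0.0087, 0.003], [0, 0, 0]],
    [[0.038, 0.0087, 0.003], [0, 0, 0]],
    [[0.038, 0.0087, 0.003], [0, 0, 0]],
    [[0, 0, 0], [0, 0, 0]],
  ],
)

```text
t: 2.75
ee_pos: [495.0, -104.7, 206.0]
ee_rot: [-2.567, -1.811, -0.0]
ft_force: [0.7, -1.1, -0.4]
width: -0.0
```

```bash
python3 s.py 513 -70 95
python3 - <<'E'
from h import *
for n,b in {'top':(240,125,375,240),'scene':(200,145,320,240)}.items():
    im=capture(n);x0,y0,x1,y1=b
    cv2.imwrite(f'pics/{n}2.png',cv2.resize(im[y0:y1,x0:x1,::-1],None,fx=5,fy=5,interpolation=cv2.INTER_CUBIC))
E
```

```text
2.75 [-0.21  0.16 -0.34  1.07  0.    1.7 ] [ 495.  -104.7  206. ] [ 0.65 -1.11 -0.41] -0.0
[[ 0.335  0.942 -0.   ]
 [ 0.942 -0.335  0.   ]
 [ 0.    -0.    -1.   ]]
tool shift mm [ 38.7   5.4 111. ]
```

View pics/scene2.png

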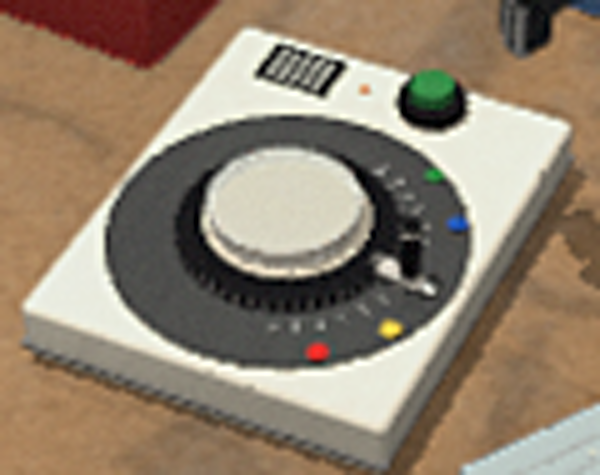

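The scene crop shows the lever between blue and yellow, a bit nearer yellow, with the post at about crop (410,245) and the fingertips clear at top right. I'm descending beside the post.

drive_tool(
  series=[
    [[0.019, 0.003, 0.02], [0, 0, 0]],
    [[0.019, 0.002, 0.025], [0, 0, 0]],
    [[0, 0, 0.025], [0, 0, 0]],
    [[0, 0, 0.025], [0, 0, 0]],
    [[0, 0, 0.016], [0, 0, 0]],
  ],
)

```text
t: 3.48
ee_pos: [510.7, -73.5, 94.3]
ee_rot: [-2.571, -1.804, 0.002]
ft_force: [0.4, -0.5, 0.5]
width: 0.1
```

drive_tool(
  series=[
    [[0, 0, 0], [0, 0, 0]],
    [[0, 0, 0], [0, 0, 0]],
  ],
)

```text
t: 3.72
ee_pos: [512.2, -73.0, 96.1]
ee_rot: [2.57, 1.805, 0.001]
ft_force: [0.1, 0.6, -0.2]
width: 0.3
```

```bash
python3 s.py 525.2 -23 95
python3 - <<'E'
from h import *
for n,b in {'top':(240,125,375,240),'scene':(200,145,320,240)}.items():
    im=capture(n);x0,y0,x1,y1=b
    cv2.imwrite(f'pics/{n}3.png',cv2.resize(im[y0:y1,x0:x1,::-1],None,fx=5,fy=5,interpolation=cv2.INTER_CUBIC))
E
```

```text
3.725 [-0.14  0.27 -0.47  0.83 -0.    1.78] [512.2 -73.   96.1] [ 0.06  0.58 -0.23] 0.3
[[ 0.339  0.941  0.001]
 [ 0.941 -0.339 -0.   ]
 [ 0.     0.001 -1.   ]]
tool shift mm [51.4 -4.7  1.1]
```

View pics/scene3.png

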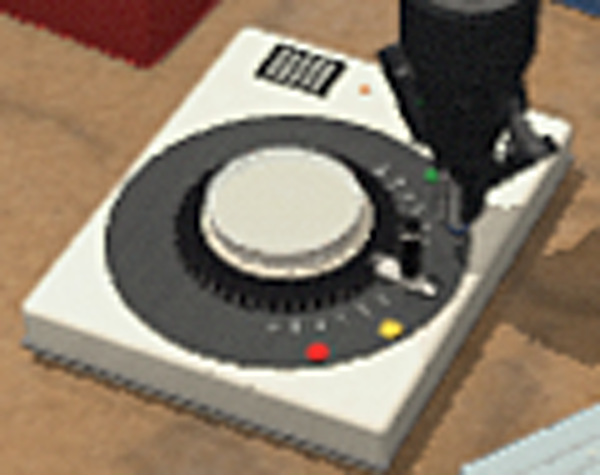

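The tips stand beside the post (pointer tip at crop (428,290)) and nothing is touched. I'm advancing slowly.

drive_tool(
  series=[
    [[0.005, 0, 0], [0, 0, 0]],
    [[0.005, 0, 0], [0, 0, 0]],
    [[0.003, 0, 0], [0, 0, 0]],
    [[0.003, 0, 0], [0, 0, 0]],
    [[0.003, 0, 0], [0, 0, 0]],
  ],
)

```text
t: 4.45
ee_pos: [518.2, -54.4, 95.3]
ee_rot: [-2.57, -1.807, 0.0]
ft_force: [0.4, 0.6, 0.6]
width: 0.4
```

drive_tool(
  series=[
    [[0.003, 0, 0], [0, 0, 0]],
    [[0.003, 0, 0], [0, 0, 0]],
    [[0.003, 0, 0], [0, 0, 0]],
    [[0.003, 0, 0], [0, 0, 0]],
    [[0.003, 0, 0], [0, 0, 0]],
  ],
)

```text
t: 5.08
ee_pos: [523.2, -40.3, 95.3]
ee_rot: [-2.57, -1.807, 0.0]
ft_force: [-1.2, -1.4, 1.8]
width: 0.1
```

drive_tool(
  series=[
    [[0.003, 0, 0], [0, 0, 0]],
    [[0.002, 0, 0], [0, 0, 0]],
    [[0.002, 0, 0], [0, 0, 0]],
    [[0, 0, 0], [0, 0, 0]],
    [[0, 0, 0], [0, 0, 0]],
  ],
)

```text
t: 5.7
ee_pos: [526.1, -33.7, 95.5]
ee_rot: [2.57, 1.807, 0.002]
ft_force: [-0.5, 0.3, -0.1]
width: 0.4
```

```bash
python3 s.py 525.2 -23 95
python3 - <<'E'
from h import *
for n,b in {'top':(240,125,375,240),'scene':(200,145,320,240)}.items():
    im=capture(n);x0,y0,x1,y1=b
    cv2.imwrite(f'pics/{n}4.png',cv2.resize(im[y0:y1,x0:x1,::-1],None,fx=5,fy=5,interpolation=cv2.INTER_CUBIC))
E
```

```text
5.7 [-0.06  0.29 -0.45  0.83  0.    1.85] [526.1 -33.7  95.5] [-0.52  0.34 -0.09] 0.4
[[ 0.338  0.941  0.001]
 [ 0.941 -0.338  0.   ]
 [ 0.001  0.001 -1.   ]]
tool shift mm [ 9.8 -4.5  0.5]
```

View pics/scene4.png

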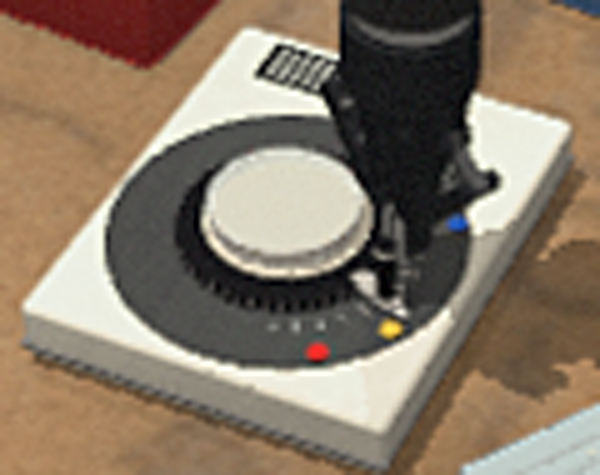

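The lever has swung towards yellow. The pointer tip is near crop (405,312) and yellow at (390,328), so I'll measure the angle left.

Run:
```python
from h import *
c=np.array([606.1,-39.6]);y=.0951  # scene-camera fit
def ang(p,z):
    v=ray('scene',p,z)[:2]-c; v=R.from_euler('z',-y).apply([*v,0]);return np.hypot(*v[:2]).round(1),np.arctan2(-v[1],-v[0]).round(3)
im=capture('scene')
h=cv2.cvtColor(im,cv2.COLOR_RGB2HSV)
print(im[203:213,274:286].sum(2)//3)
for p in[(281,207.4),(281.2,207.8)]: print(ang(p,53))
print(ang((277.8,210.4),51))
for a in(-.35,-.4,-.45,-.5):
    P=c+R.from_euler('z',y).as_matrix()[:2,:2]@[-np.cos(a)*100,-np.sin(a)*100]; print(a,proj('scene',[*P,53]).round(1))
```

```text
[[173  79   0   0  16  60  79  40  44  45  54  51]
 [120 110  50  29  71 120  86  39  47  46  45  50]
 [ 90 137 131 111 149 196 103  30  44  47  53  60]
 [ 59  53 121 161 134 152 140  65  43  59  81  77]
 [ 74  67  51  59  99 211 235 133  71  75  76  66]
 [ 86  73  76  78  50  71 121 108  67  77  72  65]
 [ 74  73 109 140 136 103  49  53  71  67  56 105]
 [ 72  86 144 187 184 176 103  66  62  96 143 195]
 [ 74  94 147 179 175 152  78  53  91 191 245 236]
 [ 72  70  79 110  99  39  81 126 183 242 232 231]]
(np.float64(98.2), np.float64(-0.359))
(np.float64(99.7), np.float64(-0.366))
(np.float64(99.8), np.float64(-0.493))
-0.35 [281.7 207.6]
-0.4 [280.4 208.4]
-0.45 [279.1 209.3]
-0.5 [277.7 210. ]
```

drive_tool(
  series=[
    [[0.002, 0, 0], [0, 0, 0]],
    [[0.002, 0, 0], [0, 0, 0]],
    [[0.002, 0, 0], [0, 0, 0]],
    [[0.002, 0, 0], [0, 0, 0]],
    [[0, 0, 0], [0, 0, 0]],
  ],
)

```text
t: 6.48
ee_pos: [528.3, -26.1, 95.2]
ee_rot: [-2.57, -1.807, -0.0]
ft_force: [-0.5, -0.5, 0.0]
width: 0.3
```

drive_tool(
  series=[
    [[0, 0, 0], [0, 0, 0]],
    [[0, 0, 0], [0, 0, 0]],
  ],
)

```text
t: 6.72
ee_pos: [528.5, -26.3, 95.3]
ee_rot: [-2.57, -1.807, -0.001]
ft_force: [-0.5, 0.2, 0.1]
width: -0.1
```

```bash
python3 s.py 525.2 -23 95
python3 - <<'E'
from h import *
t=capture('top');s=capture('scene')
a=cv2.resize(s[195:220,262:297,::-1],(420,300),interpolation=cv2.INTER_CUBIC)
b=cv2.resize(t[200:228,262:301,::-1],(418,300),interpolation=cv2.INTER_CUBIC)
cv2.imwrite('pics/both5.png',np.hstack([a[:,:380],b]))
E
```

```text
6.725 [-0.05  0.3  -0.44  0.83  0.    1.87] [528.5 -26.3  95.3] [-0.53  0.23  0.08] -0.1
[[ 0.338  0.941  0.   ]
 [ 0.941 -0.338  0.   ]
 [ 0.     0.    -1.   ]]
tool shift mm [ 1.9 -4.2  0.3]
```

View pics/both5.png

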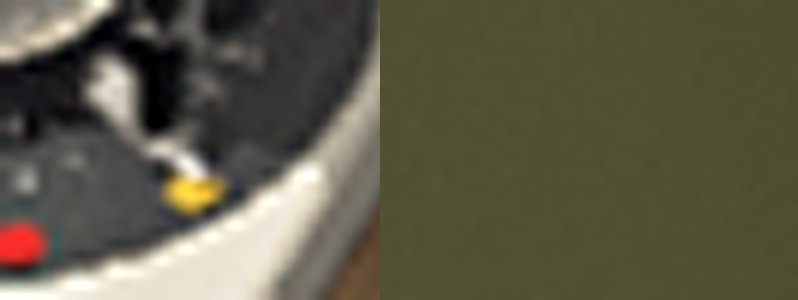

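The pointer tip at crop (200,170) is just short of the yellow dot's centre, at about -0.46 rad. The top view is blocked by the arm. About 3 mm remains, so I'll nudge, back off, and check with both cameras.

drive_tool(
  series=[
    [[0.0015, 0, 0], [0, 0, 0]],
    [[0.001, 0, 0], [0, 0, 0]],
    [[0, 0, 0], [0, 0, 0]],
    [[0, 0, 0], [0, 0, 0]],
  ],
)

```text
t: 7.32
ee_pos: [529.2, -24.0, 95.3]
ee_rot: [2.57, 1.807, 0.0]
ft_force: [-0.1, -1.3, 0.5]
width: 0.3
```

drive_tool(
  series=[
    [[-0.01, 0, 0], [0, 0, 0]],
    [[-0.02, 0, 0], [0, 0, 0]],
    [[-0.03, 0, -0.02], [0, 0, 0]],
    [[-0.03, 0, -0.03], [0, 0, 0]],
    [[-0.04, 0, -0.03], [0, 0, 0]],
  ],
)

```text
t: 7.95
ee_pos: [484.0, -147.9, 176.0]
ee_rot: [-2.57, -1.807, 0.0]
ft_force: [0.2, 0.1, 0.7]
width: 0.1
```

drive_tool(
  series=[
    [[-0.04, 0, 0], [0, 0, 0]],
    [[-0.03, 0, 0], [0, 0, 0]],
    [[0, 0, 0], [0, 0, 0]],
  ],
)

```text
t: 8.32
ee_pos: [460.1, -214.6, 175.4]
ee_rot: [2.574, 1.801, -0.0]
ft_force: [0.6, 0.6, 0.1]
width: -0.1
```

```bash
python3 s.py 591 -183 140
python3 - <<'E'
from h import *
t=capture('top');s=capture('scene')
a=cv2.resize(s[195:220,262:297,::-1],(420,300),interpolation=cv2.INTER_CUBIC)
b=cv2.resize(t[200:228,262:301,::-1],(418,300),interpolation=cv2.INTER_CUBIC)
cv2.imwrite('pics/both6.png',np.hstack([a[:,:380],b]))
E
```

```text
8.325 [-0.44  0.18 -0.39  1.   -0.    1.48] [ 460.1 -214.6  175.4] [0.63 0.56 0.08] -0.1
[[ 0.342  0.94   0.   ]
 [ 0.94  -0.342 -0.   ]
 [-0.     0.    -1.   ]]
tool shift mm [ 74.5 112.2  35.4]
```

View pics/both6.png

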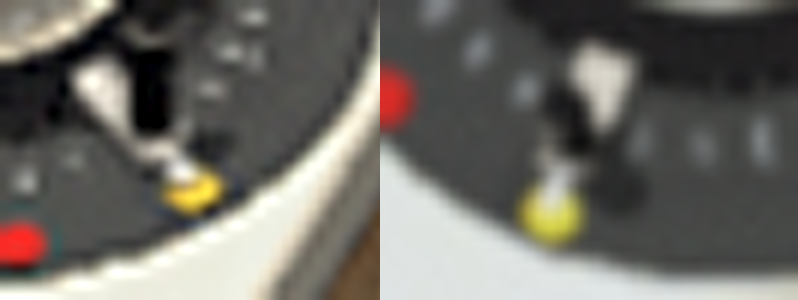

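Both crops show the pointer tip running onto the yellow dot: tip (555,195) and dot (551,213) in the top half. I'll check the arm's angle numerically against each camera's own dot fit.

Run:
```python
from h import *
F={'top':((610.1,-40.5),.0955,(272,200,300,222)),'scene':((606.1,-39.6),.0951,(267,195,285,213))}
for n,(c,y,b) in F.items():
    im=capture(n)
    def ang(p,z):
        v=ray(n,p,z)-[*c,z];v=R.from_euler('z',-y).apply(v);return np.hypot(*v[:2]).round(1),np.arctan2(-v[1],-v[0]).round(3)
    for a,p in blobs(im,(0,0,135),(180,70,255),b,2):print(n,a,p.round(1),'z53',ang(p,53),'z58',ang(p,58))
    for a,p in blobs(im,(22,120,120),(35,255,255),(260,200,300,228)):print(n,'yellow',a,p.round(1),ang(p,51))
```

```text
top 5 [293. 200.] z53 (np.float64(47.4), np.float64(-0.138)) z58 (np.float64(48.3), np.float64(-0.137))
top 24 [282.2 207.1] z53 (np.float64(69.3), np.float64(-0.508)) z58 (np.float64(70.1), np.float64(-0.502))
top 10 [278.  216.5] z53 (np.float64(93.4), np.float64(-0.515)) z58 (np.float64(94.0), np.float64(-0.51))
top 2 [272.5 221. ] z53 (np.float64(108.3), np.float64(-0.587)) z58 (np.float64(108.8), np.float64(-0.582))
top yellow 15 [277.5 220.1] (np.float64(101.5), np.float64(-0.494))
scene 9 [268.1 195.8] z53 (np.float64(39.8), np.float64(-0.179)) z58 (np.float64(43.0), np.float64(-0.277))
scene 2 [282.5 196. ] z53 (np.float64(77.7), np.float64(0.124)) z58 (np.float64(79.2), np.float64(0.061))
scene 20 [270.2 202.4] z53 (np.float64(63.2), np.float64(-0.478)) z58 (np.float64(67.3), np.float64(-0.524))
scene 8 [275.5 207.8] z53 (np.float64(89.2), np.float64(-0.494)) z58 (np.float64(93.1), np.float64(-0.526))
scene 7 [283.  211.4] z53 (np.float64(113.5), np.float64(-0.423)) z58 (np.float64(117.1), np.float64(-0.452))
scene yellow 10 [278.1 210.7] (np.float64(101.2), np.float64(-0.494))
```

Lever angle reads about -0.50 to -0.51 rad in both views (target -0.50). Next is the button.

drive_tool(
  series=[
    [[0.025, 0.037, 0], [0, 0, 0]],
    [[0.025, 0.037, 0.01], [0, 0, 0]],
    [[0.025, 0.038, 0.025], [0, 0, 0]],
    [[0, 0, 0.025], [0, 0, 0]],
    [[0, 0, 0.02], [0, 0, 0]],
  ],
)

```text
t: 9.15
ee_pos: [592.5, -177.8, 93.6]
ee_rot: [-2.567, -1.809, 0.001]
ft_force: [0.1, 0.5, 0.0]
width: 0.3
```

drive_tool(
  series=[
    [[0, 0, 0], [0, 0, 0]],
    [[0, 0, 0], [0, 0, 0]],
  ],
)

```text
t: 9.4
ee_pos: [592.7, -179.1, 96.0]
ee_rot: [2.569, 1.807, 0.001]
ft_force: [0.5, -0.3, 1.1]
width: -0.1
```

```bash
python3 s.py 591.5 -183 74
python3 - <<'E'
from h import *
s=capture('scene')
cv2.imwrite('pics/s7.png',cv2.resize(s[140:215,235:325,::-1],None,fx=7,fy=7,interpolation=cv2.INTER_CUBIC))
E
```

```text
9.4 [-0.29  0.45 -0.22  0.91  0.    1.62] [ 592.7 -179.1   96. ] [ 0.54 -0.3   1.13] -0.1
[[ 0.338  0.941  0.001]
 [ 0.941 -0.338 -0.   ]
 [ 0.     0.001 -1.   ]]
tool shift mm [-4.   0.2 22. ]
```

View pics/s7.png

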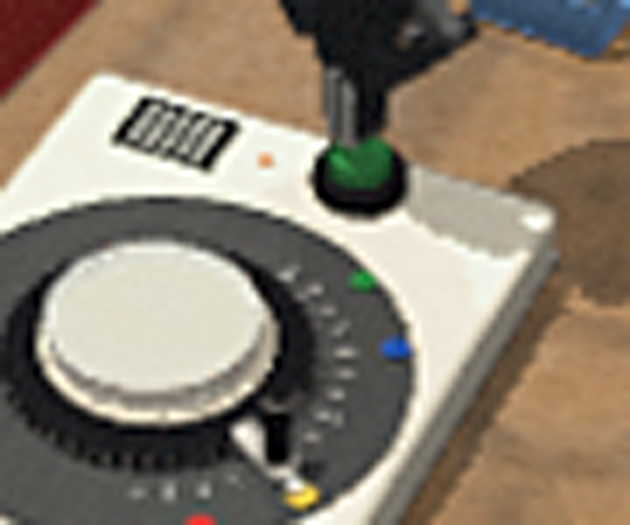

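The closed tips are centred over the green button (360,160), and the pointer is still on yellow. I'm shifting 4 mm and pressing.

drive_tool(
  series=[
    [[-0.004, 0, 0.004], [0, 0, 0]],
    [[0, 0, 0.005], [0, 0, 0]],
    [[0, 0, 0.004], [0, 0, 0]],
    [[0, 0, 0.003], [0, 0, 0]],
    [[0, 0, 0], [0, 0, 0]],
  ],
)

```text
t: 10.07
ee_pos: [590.8, -183.6, 79.4]
ee_rot: [2.57, 1.806, -0.0]
ft_force: [-1.1, -0.5, 4.0]
width: 0.2
```

drive_tool(
  series=[
    [[0, 0, 0.002], [0, 0, 0]],
    [[0, 0, 0.002], [0, 0, 0]],
    [[0, 0, 0], [0, 0, 0]],
  ],
)

```text
t: 10.45
ee_pos: [591.0, -183.6, 77.8]
ee_rot: [2.569, 1.806, 0.001]
ft_force: [-8.0, 0.8, 20.6]
width: -0.1
```

```bash
python3 s.py 591.5 -183 74
python3 - <<'E'
from h import *
print(ctrl.tips_ahead)
s=capture('scene')
cv2.imwrite('pics/s8.png',cv2.resize(s[135:185,255:315,::-1],None,fx=10,fy=10,interpolation=cv2.INTER_CUBIC))
E
```

```text
10.45 [-0.3   0.46 -0.24  0.87 -0.    1.62] [ 591.  -183.6   77.8] [-8.04  0.85 20.64] -0.1
[[ 0.339  0.941  0.001]
 [ 0.941 -0.339 -0.001]
 [-0.     0.001 -1.   ]]
tool shift mm [0.7 0.3 3.8]
17.0
```

View pics/s8.png

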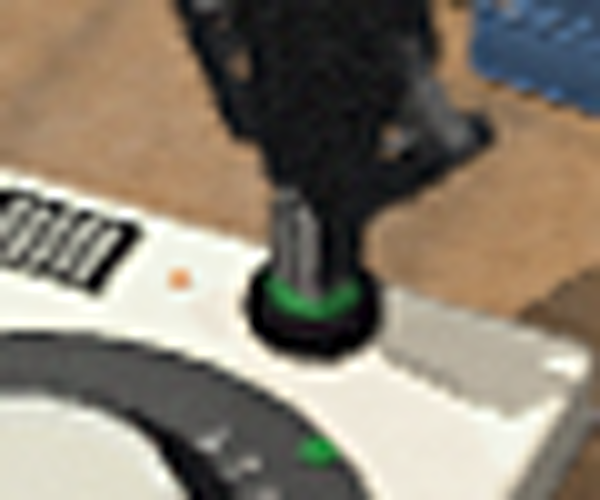

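The button's green rim now sits low in the collar, with force at 20 N against the 5 N the spring needs. The height reads about 3 mm above what I expected, so I'll press 1 mm more to confirm it is at the hard stop.

drive_tool(
  series=[
    [[0, 0, 0.001], [0, 0, 0]],
    [[0, 0, 0], [0, 0, 0]],
    [[0, 0, 0], [0, 0, 0]],
  ],
)

```text
t: 10.88
ee_pos: [591.0, -183.6, 77.7]
ee_rot: [2.569, 1.805, 0.001]
ft_force: [-9.6, 1.2, 26.3]
width: -0.1
```

```bash
python3 s.py
python3 - <<'E'
from h import *
s=capture('scene')
print(blobs(s,(45,90,40),(90,255,255),(270,150,300,175)))
for z in (63,57,54):print(z,proj('scene',[[589,-182,z],[589-14,-182+9,z]]).round(1).tolist())
E
```

```text
10.875 [-0.3   0.46 -0.24  0.87 -0.    1.62] [ 591.  -183.6   77.7] [-9.63  1.23 26.25] -0.1
[[ 0.339  0.941  0.002]
 [ 0.941 -0.339 -0.001]
 [-0.     0.002 -1.   ]]
[(np.int32(25), array([285.56, 164.68]))]
63 [[285.9, 162.4], [288.5, 165.6]]
57 [[285.9, 163.9], [288.4, 167.1]]
54 [[285.8, 164.7], [288.4, 167.8]]
```

Run:
```python
from h import *
s=capture('scene').astype(int);o=cv2.imread('pics/scene0.png')[:,:,::-1].astype(int)
for n,i in(('before',o),('now',s)):
    print(n);print((i[156:174,281:291,1]-i[156:174,281:291,0]))
```

```text
before
[[-29 -27 -28 -25 -25 -24 -22 -24 -22 -21]
 [-27 -29 -30 -31 -30 -28 -28 -26 -24 -22]
 [-27 -28 -28 -20 -21 -19 -17 -21 -30 -29]
 [-15 -26   2  47  56  74  75  47  -3 -29]
 [ -2  20  84  96  92  88  91  96  79  14]
 [ -3  67  94  87  84  83  82  87  94  77]
 [ 28  72  90  86  86  84  86  86  93  76]
 [  8  51  80  87  85  87  85  84  77  48]
 [  7  32  54  61  65  71  69  61  42  30]
 [  2  29  42  46  45  47  49  43  36  15]
 [ -4  -2  15  33  32  41  41  35   8 -11]
 [ -6   0  -5 -10  -7 -13  -9  -4  -2  -3]
 [  2   0   1  -3  -1  -1  -4  -8   3   1]
 [ -7  -2   0   0   0   0   5   0  -1  -2]
 [-10  -4  -8  -6  -4  -2  -6  -3  -5  -4]
 [  1  -1  -9  -5  -3  -3   0   0  -6  -2]
 [  0  -1   1  -1  -1   1   1   1   1   0]
 [ -2   0   0   0   1   0  -2  -1   1   0]]
now
[[-31  -7   2  -2  -4  -1   2   0   3   0]
 [-27  -6   1  -1  -3  -1  -1  -1   3   0]
 [-24  -8  -1  -2  -2  -1   4  -2  -2   3]
 [-11  -9  -1  -2  -2  -1   3  -2   3   5]
 [  4  -6   0   1  -2  -2   4  -1   4  -4]
 [  0  -2  -3  -3  -3  -1  -2   2   3   4]
 [ 16  18  -1  -5  -3  -1  -5  -4   0   9]
 [ 36  70  54   0  -8  -7  -2   9  22  35]
 [  5  61  94  48   4   0  16  51  67  49]
 [  5  31  71  93  83  56  66  60  48  25]
 [ -4  -4  17  38  52  67  54  37  12  -9]
 [ -1  -4  -7  -9 -13  -8  -7  -4  -7  -5]
 [ -3   0  -2  -3   1   0  -3  -3   0   0]
 [ -5  -2   0   2  -3  -1   0   3   1   0]
 [ -8  -6  -6  -2   0  -2  -1  -2  -5  -6]
 [ -5  -6  -6 -11  -9  -9  -9  -8 -12   0]
 [ -5  -6  -5  -4  -6  -6  -4  -5  -6  -5]
 [ -9  -6  -5  -6  -6  -5  -6  -5  -3  -5]]
```

The bright top face moved down about 1.5 px (about 6 mm), its side wall has nearly vanished, and the height held while the force rose. The button is at its stop, so I'm releasing it.

drive_tool(
  series=[
    [[0, 0, -0.005], [0, 0, 0]],
    [[0, 0, -0.01], [0, 0, 0]],
    [[0, 0, -0.03], [0, 0, 0]],
    [[0, 0, -0.04], [0, 0, 0]],
    [[-0.03, -0.02, -0.03], [0, 0, 0]],
  ],
)

```text
t: 11.6
ee_pos: [563.5, -203.9, 190.7]
ee_rot: [2.567, 1.81, 0.003]
ft_force: [-1.4, -0.4, 0.3]
width: 0.2
```

drive_tool(
  series=[
    [[-0.04, -0.04, 0], [0, 0, 0]],
    [[-0.04, -0.04, 0], [0, 0, 0]],
    [[-0.04, -0.04, 0], [0, 0, 0]],
    [[0, 0, 0], [0, 0, 0]],
    [[0, 0, 0], [0, 0, 0]],
  ],
)

```text
t: 12.22
ee_pos: [408.8, -277.1, 189.5]
ee_rot: [2.57, 1.806, 0.002]
ft_force: [0.0, 0.4, -1.2]
width: -0.4
```

```bash
python3 s.py
python3 - <<'E'
from h import *
t=capture('top');s=capture('scene')
g=((45,90,40),(90,255,255))
print('button scene',blobs(s,*g,(270,150,300,175)),'top',blobs(t,*g,(340,170,370,200)))
a=cv2.resize(s[140:240,200:320,::-1],(480,400),interpolation=cv2.INTER_CUBIC)
b=cv2.resize(t[200:228,262:301,::-1],(300,215),interpolation=cv2.INTER_CUBIC)
o=np.zeros((400,780,3),np.uint8);o[:,:480]=a;o[:215,480:]=b;cv2.imwrite('pics/end.png',o)
o=cv2.imread('pics/top0.png')[:,:,::-1];D=cv2.absdiff(o,t).max(2)>40
for n,x in(('dish',(270,155,318,203)),('bottle',(140,165,182,205)),('timer',(145,240,182,280)),('beaker',(398,215,435,248))):print(n,D[x[1]:x[3],x[0]:x[2]].sum())
E
```

```text
12.225 [-0.6   0.15 -0.4   1.03  0.    1.32] [ 408.8 -277.1  189.5] [ 0.03  0.43 -1.23] -0.4
[[ 0.339  0.941  0.001]
 [ 0.941 -0.339  0.   ]
 [ 0.001  0.001 -1.   ]]
button scene [(np.int32(63), array([285.95238095, 162.63492063]))] top [(np.int32(138), array([355.10144928, 184.0942029 ]))]
dish 0
bottle 0
timer 0
beaker 176
```

View pics/end.png

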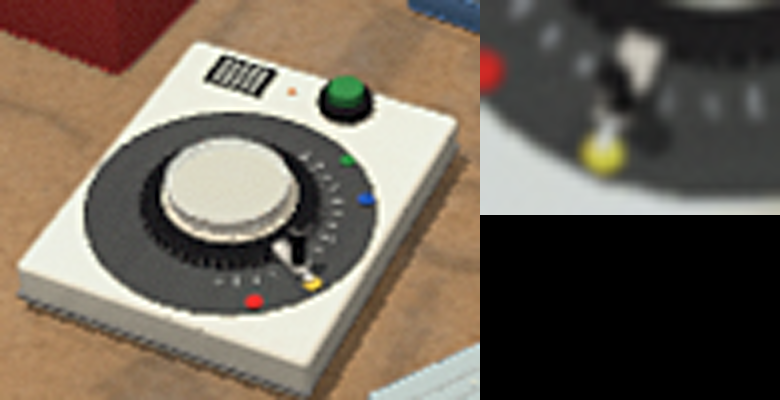

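The pointer is on yellow (310,283), the button is up (345,92), and dish, bottle and timer are unchanged. The beaker difference is probably the arm hanging over it in the top view, so I'll check it in the scene view and hand in.

Run:
```python
from h import *
s=capture('scene');o=cv2.imread('pics/scene0.png')[:,:,::-1]
d=cv2.absdiff(o,s).max(2)[145:170,328:347];print('beaker scene diff',(d>40).sum(),d.max())
print(ctrl.job_done())
```

```text
beaker scene diff 0 15
the job is handed in; nothing more can be done
None
```

I pushed the lever round by its post with closed fingertips until the pointer stood over the yellow dot. I then pressed the green button to its stop, let it come up and handed the job in at about 12 s.

**Last checks**
- **Pointer:** measured after backing off, the lever reads about -0.50 to -0.51 rad in the top view, against -0.50 for yellow. The scene view gave -0.48 to -0.53 depending on the height assumed. The last pictures still show the pointer on the dot.
- **Button press:** with about 26 N on it, the fingertips went no lower, and the button's face had dropped about 6 mm in the picture. After release it is back at its starting image position.
- **Dish, bottle, timer, beaker:** no picture changes at any of them. The top view did differ at the beaker, probably because the arm was over it. The scene view showed no change there.

**Disagreements**
- The button reached its stop with the tool about 3 to 4 mm higher than the stated 17 mm fingertip distance predicts. The force and the pictures both say it was fully down.
- The two cameras differ by about 4 mm in x, so I measured angles against each camera's own fit of the dots.

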